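# Fill the shaper arbor with spacing collars

### The arm

A 6-joint arm with a two-finger parallel gripper is mounted at the origin on the work surface. World frame = base frame: x ahead of the robot, y to its left, z up, the work surface at z = 0. Lengths are in mm, angles in rad, forces in N, time in s.
With the tool pointing down it reaches from about 275 to 1000 mm from the base axis. Payload 8.4 kg.
Tool frame: the origin (TCP) lies at the very end of the fingers, on their centre line; the grasp point (between the pads) lies 19 mm behind it; z points along the fingers, x is the direction in which the jaws open and shut, and the axes are right-handed (so a half turn about z gives the same grasp; the last joint's range is limited). The gripper opens to 85 mm and grips with 20 to 120 N. Pads are 22 mm wide; open, the fingers measure 114 mm over their backs; the gripper's body (76 mm by 85 mm) begins 54 mm behind the grasp point. The pads swing forward as they close: fully open they stand 13 mm farther back than shut.
Start: joints at [1.329, 0.353, 1.633, -0, 1.155, -0.002], TCP at [148.441, 607.119, 231.281] pointing down, gripper open.
Joint ranges: [-2.63, 2.63], [-0.92, 2.1], [0.06, 2.66], [-1.3, 4.44], [0, 2.69], [-3.02, 3.02]. Speed limits (rad/s): [2.22, 2.22, 2.79, 3.14, 3.14, 3.14].

### API

Orientations are given as [roll, pitch, yaw] about the fixed x, y, z axes, in that order (R = Rz(yaw) Ry(pitch) Rx(roll)).
In Python, from rig import r gives the robot as it stands. The module is installed in compiled form; this text tells all that it offers.
- The arm moves only by the tool apply_moves, never from a script. Its argument "targets" is a list that holds one entry, the list of rows, each a list of 7 numbers: the gripper's target within -1 to 1 (fully open at 1, half-way at 0, shut at -1), then the shift along the tool's x, y, z in cm, then the turn, a rotation vector about the tool's x, y, z in degrees. A call has 1 to 8 rows; each row is the pose to reach, as a shift and turn from the pose measured when the call began, along the tool's axes at that moment; what a row does not reach only later rows make up. A row lasts 1/10 s, in which the tool goes at most 50 mm and 8.59 degrees, less where a joint would pass 70% of its speed; a pose out of reach is approached as far as the arm can. A call with a gripper value outside its range is refused whole. The fingers move at their own pace and stop on an object; "newtons" is the grip in N (left out, the last holds). Time passes only in rows, so rows that repeat a pose let the fingers close. It gives the time, the measured TCP pose, the force and the opening at its end, in the units of the state.
- r.sense(): the state, without advancing time (a new reading comes with each control period).
- r.grab_frame(name): name is "scene" or "top" or "wrist"; returns a dict with "pixels" (400x640x3 uint8, red, green, blue), "fov_y" (degrees; the focal length in pixels is half the picture's height over the tangent of half this angle, whatever the lens; pixels are square), "cx", "cy" (the principal point, pixels), "R" (3x3) and "t" (3): a world point X has camera coordinates R X + t; the wrist camera has in their place "mount" (4x4, takes a point from camera to tool coordinates, whose origin is the TCP and whose axes are the tool frame's). Camera axes: x right, y down, z forward; pixel columns grow to the right and rows downward; lengths in mm; the calibration is good to about 2 mm. A picture is of the moment at which its call begins: read the wrist's pose just before it. There is no depth.
- r.sign_off(): hands the job in, once; it reports no verdict.
The state is a dict: "clock": time; "qpos": joint angles; "qvel": joint speeds; "joint_efforts": joint torques, N m; "eef_pos": TCP position; "tcp_rot": TCP orientation; "contact_force": force on the tool from outside, world axes, zero at the start; "wrist_torque": the same for the moment, N m; "opening": opening from 0.0 (shut) to 1.0 (fully open).
Only numpy, scipy, OpenCV 4.12 (cv2) and the standard library are available. Lean on these libraries where they do the work, as an engineer would, in place of code of your own. Each camera call takes 0.05 s, during which the arm holds its last target. There are 200 camera calls.

### The job

Make up the shaper arbor in the setting stand: thread the three spacing collars onto it above the cutter head, the thick dark steel one first, then the brass one, and the thin aluminium one on top, each seated flat on what is below it. The thick collar is stored on edge in the wooden rack: lay it down flat on the cork mat and let go before you take it again for threading. Leave the red cutter in the rack and everything else on the bench where it is.

Things in the scene. Friction and masses are not known exactly. Their poses are not given: they have to be found in the camera images.
- stand: setting stand fixed to the bench: round green cast base 110 mm across, clamp housing and a small lever (reaching 100 mm from the axis, 52 mm high), holding a steel shaper arbor upright. Origin on the arbor's axis at bench level, z up. A cutter head 65 mm across fills the arbor up to 98 mm above the bench; above it the bare spindle, 25 mm in diameter, rises to 152 mm, its top 5 mm tapering to 19 mm
- seat (a point): the point on the arbor's axis at the top of the cutter head, 98 mm above the bench, where the first collar comes to rest; z up along the arbor. The stack of three collars is 48 mm high and leaves the tip of the arbor 6 mm proud
- collar_thick: thick spacing collar, dark steel ring, outside diameter 66 mm, bore 28 mm, 22 mm thick, about 0.5 kg. Origin at the centre of the ring, its z along the bore (either way round is the same). It stands on edge in one of the two outer slots of the rack, its bore level and along the rack's y, its centre 43 and its top 76 mm above the bench
- collar_middle: middle spacing collar, brass ring, outside diameter 66 mm, bore 28 mm, 16 mm thick, about 0.34 kg. Origin at the centre of the ring, z along the bore. Lies flat on the bench
- collar_thin: thin spacing collar, bright aluminium ring, outside diameter 66 mm, bore 28 mm, 10 mm thick, about 0.08 kg. Origin at the centre of the ring, z along the bore. Lies flat on the bench
- rack: wooden rack fixed to the bench, 94 (x) by 116 mm (y), origin at the centre of its underside, z up. Three slots 28 mm wide side by side along y, centres at y = -36, 0 and 36 mm; heights above the bench: floor 8, two rails that cradle the discs 17 mm, partitions 34, end boards (x = 36 to 47 mm, both ends) 48 mm. The middle slot is empty
- mat: thin cork mat fixed to the bench, 130 by 130 mm, top 4 mm above the bench, origin at the centre of its underside; clear, for laying parts down
- groover: red grooving cutter, disc of 66 mm diameter and 16 mm thick, on edge in the other outer slot of the rack; origin at its centre; to be left alone
- wrench: steel wrench lying on the bench, left alone; origin under its middle
- sandblock: wooden sanding block 105 x 60 x 32 mm, left alone; origin at the centre of its underside
- wax_tin: blue wax tin 72 mm in diameter, 45 mm high, left alone; origin at the centre of its underside
- screwdriver: screwdriver with an orange handle, left alone; origin under its middle
- glue: white glue bottle 56 mm in diameter, 150 mm high, left alone; origin at the centre of its underside
- brush: flat brush, left alone; origin under its middle
- mallet: wooden mallet about 260 mm long, left alone; origin under its handle near the head
Things that resemble listed ones, but are neither listed nor needed, are in the scene too. Of the things that look like the collar_thin, the middle-sized one is meant.

How it is judged:
By the outcome, as a careful person would: the job done as asked, in the order asked, and still so for the second after the job is handed in, with the robot touching nothing.
It also fails if it takes over 72 s, if anything falls off the work surface, if the arm or the gripper's body presses on something with over 40 N, if the wrist force passes 120 N, or if a joint passes its speed limit or range.

## Working session

There is one attempt and no reset: what is moved stays moved. The work goes in short steps, Python scripts to look and compute and a tool call to move; the robot and the scene stay as the last step left them, time stands still between calls to the robot, and variables do not carry over. Pictures are saved under pics/ and viewed, about 8 in all and at most 12, crops included, and the job is handed in when it is done.

Besides the shell and the picture viewer there is one more tool, called after ">>>" as name([rows], argument=value, ...), one row to a line, values as JSON. apply_moves: Moves the arm, as the interface text tells. Its arguments: {"type":"object","properties":{"targets":{"type":"array"},"newtons":{"type":"number"}},"required":["targets"]}

```bash
mkdir -p pics; ls
python3 - <<'E'
from rig import r
import cv2,numpy as np,pickle
s=r.sense(); print(s)
fs={}
for n in ("scene","top","wrist"):
    f=r.grab_frame(n); fs[n]=f
    cv2.imwrite(f"pics/{n}0.png",f["pixels"][:,:,::-1])
    print(n,{k:(np.round(v,3).tolist() if k!="pixels" else 0) for k,v in f.items()})
pickle.dump((s,fs),open("f0.pkl","wb"))
E
```

```text
pics
{'clock': 0.0, 'qpos': array([ 1.32858798e+00,  3.53666012e-01,  1.63412849e+00,  1.42227425e-05,
        1.15518501e+00, -2.37455430e-03]), 'qvel': array([-3.61225821e-04, -8.08778084e-04, -2.59942064e-05, -4.88974039e-04,
       -7.40015172e-04, -2.24608471e-04]), 'joint_efforts': array([ 2.18593836e-03, -6.05247116e+01, -3.42080963e+01,  1.65404840e-04,
        9.16196674e-03, -5.90538093e-06]), 'eef_pos': array([148.33101289, 606.66063026, 230.55293259]), 'tcp_rot': array([-3.14157636e+00,  1.38682421e-03,  1.33095679e+00]), 'contact_force': array([ 0.19615256, -0.68301707, -0.52934516]), 'wrist_torque': array([-0.07206532,  0.02179542, -0.00182516]), 'opening': 1.0000578165399305}
scene {'pixels': 0, 'fov_y': 55.962, 'cx': 314.601, 'cy': 198.526, 'R': [[0.187, 0.982, 0.002], [0.74, -0.14, -0.658], [-0.646, 0.125, -0.753]], 't': [-124.756, -351.155, 1607.556]}
top {'pixels': 0, 'fov_y': 54.461, 'cx': 313.467, 'cy': 196.148, 'R': [[-0.009, -1.0, 0.006], [-0.989, 0.008, -0.148], [0.148, -0.007, -0.989]], 't': [41.948, 569.012, 921.413]}
wrist {'pixels': 0, 'fov_y': 63.065, 'cx': 325.503, 'cy': 201.542, 'mount': [[1.0, -0.0, -0.001, 0.498], [0.001, 0.965, 0.263, -66.78], [0.001, -0.263, 0.965, -142.657], [0.0, 0.0, 0.0, 1.0]]}
```

View pics/scene0.png

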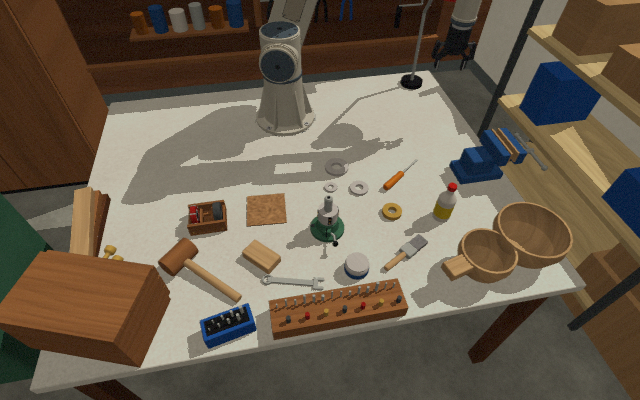

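View pics/top0.png

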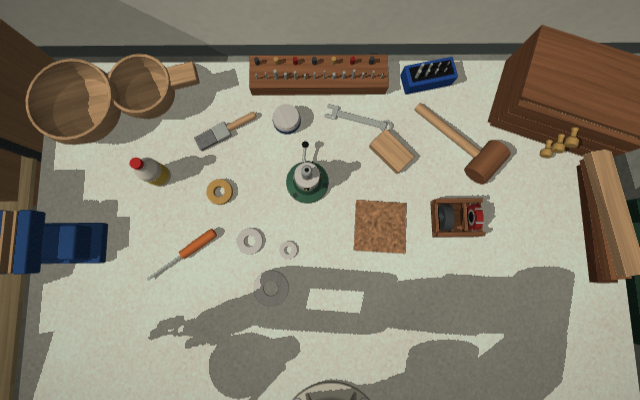

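Top view: aluminium-like rings are at (271,288) big and in shadow, (250,240) medium, and (289,249) small. The medium one should be collar_thin. Brass is at (219,191), stand at (307,180), mat at (381,227), and rack at (459,217) with the dark collar left of the red cutter. I'll measure these and confirm with a crop.

```bash
cat > h.py <<'E'
import numpy as np,cv2,pickle
from scipy.spatial.transform import Rotation as Ro
def pose(s):
    T=np.eye(4);T[:3,:3]=Ro.from_euler('xyz',s['tcp_rot']).as_matrix();T[:3,3]=s['eef_pos'];return T
def cam(f,s=None):
    "camera->world R,t"
    if 'mount' in f:
        T=pose(s)@np.array(f['mount']);return T[:3,:3],T[:3,3]
    R=np.array(f['R']);return R.T,-R.T@np.array(f['t'])
def foc(f): return 200/np.tan(np.radians(f['fov_y']/2))
def ray(f,uv,s=None):
    R,t=cam(f,s);d=R@np.array([(uv[0]-f['cx'])/foc(f),(uv[1]-f['cy'])/foc(f),1]);return t,d/np.linalg.norm(d)
def onz(f,uv,z,s=None):
    t,d=ray(f,uv,s);return t+d*(z-t[2])/d[2]
def proj(f,X,s=None):
    R,t=cam(f,s);c=R.T@(np.array(X)-t);return np.array([f['cx'],f['cy']])+foc(f)*c[:2]/c[2]
def tri(rays):
    A=sum(np.eye(3)-np.outer(d,d) for t,d in rays);b=sum((np.eye(3)-np.outer(d,d))@t for t,d in rays)
    return np.linalg.solve(A,b)
def blob(mask,seed,rad):
    "largest contour within rad of seed"
    m=np.zeros_like(mask);cv2.circle(m,tuple(int(x) for x in seed),rad,255,-1);m&=mask
    c,_=cv2.findContours(m,cv2.RETR_EXTERNAL,cv2.CHAIN_APPROX_NONE)
    return max(c,key=cv2.contourArea)
def hsv(f): return cv2.cvtColor(f['pixels'],cv2.COLOR_RGB2HSV)
def rot(R,v): return R.T@v
E
python3 - <<'E'
from h import *
s,fs=pickle.load(open('f0.pkl','rb'))
a,b=fs['top'],fs['scene']
for n,(u,v),(p,q) in [('brass',(219,191),(392,211)),('mid',(250,240),(358,187)),('small',(289,249),(330,187)),('big',(271,288),(336,166))]:
    print(n,a['pixels'][v-14:v+15:2,u].sum(1)//3, onz(a,(u,v),8).round(), onz(b,(p,q),8).round(), tri([ray(a,(u,v)),ray(b,(p,q))]).round())
for n,uv,z in [('mat',(381,227),4),('rack',(459,217),48),('standtop',(307,169),152)]: print(n,onz(a,uv,z).round())
def crop(f,x,y,w,h,k): return cv2.resize(f['pixels'][y:y+h,x:x+w,::-1],None,fx=k,fy=k,interpolation=cv2.INTER_CUBIC)
c1=crop(a,190,145,160,165,2.4*1); c2=crop(a,340,180,160,90,2.4); c3=crop(b,170,150,250,110,2)[:180]
H=np.zeros((600,800,3),np.uint8)
c1=c1[:396,:384];H[:c1.shape[0],:c1.shape[1]]=c1
H[:c2.shape[0],400:400+c2.shape[1]]=c2
c3=crop(b,170,150,250,100,2);H[400:600,:500]=c3
cv2.imwrite('pics/crop1.png',H)
E
```

```text
brass [186 139 122 123 113  95 116 115 112 112 111 125 125 120 168] [590. 279.   8.] [590. 277.   8.] [590. 279.   8.]
mid [190 135 170 172 170 189 190 190 190 194 137 173 172 176 171] [464. 198.   8.] [463. 194.   8.] [464. 196.   8.]
small [190 193 190 140 170 174 193 195 192 184 173 175 184 189 190] [441. 100.   8.] [445.  97.   8.] [440.  99.   3.]
big [104 105 105 105 113 112 116 112 113 112 112  93 108 109 109] [345. 144.   8.] [345. 142.   8.] [345. 143.   8.]
mat [ 494. -135.    4.]
rack [ 514. -319.   48.]
standtop [614.  52. 152.]
```

View pics/crop1.png

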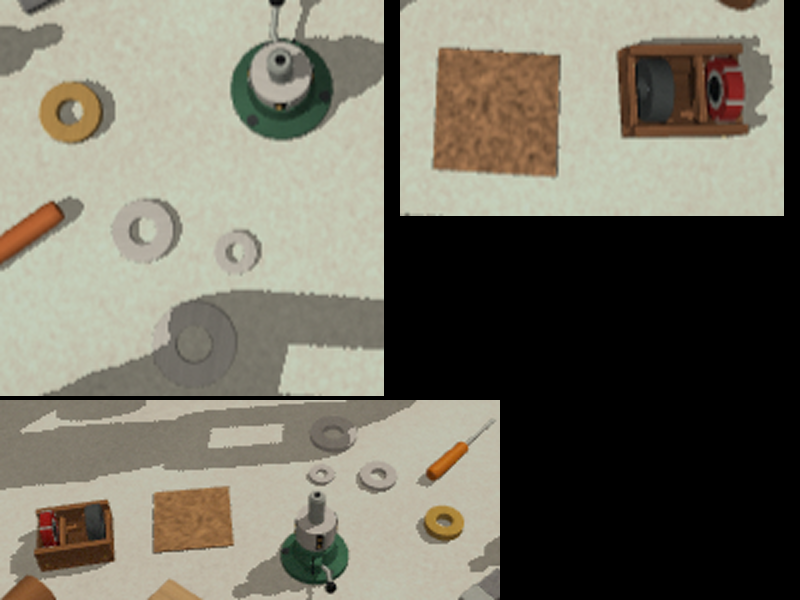

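The crop confirms it: medium ring of about 66 mm (≈(464,196) mm) is collar_thin, the big one (≈85 mm) and the small one (≈44 mm) are decoys, and the dark thick collar is in the rack's +y slot, red cutter in the −y slot. Next I'll move to a viewpoint over the middle.

```bash
cat >> h.py <<'E'
def row(s,p,rpy):
    "shift (cm) and turn (deg) from state s to the pose p (mm), rpy"
    T=pose(s);R=Ro.from_euler('xyz',rpy).as_matrix()
    sh=T[:3,:3].T@(np.array(p)-T[:3,3])/10;tv=Ro.from_matrix(T[:3,:3].T@R).as_rotvec(degrees=True)
    return sh.round(2).tolist()+tv.round(1).tolist()
def st(s):
    print('t %.1f p %s rpy %s F %s op %.3f q %s'%(s['clock'],s['eef_pos'].round(1),s['tcp_rot'].round(3),s['contact_force'].round(1),s['opening'],s['qpos'].round(2)))
E
python3 - <<'E'
from h import *
from rig import r
s=r.sense();print(row(s,[500,150,260],[np.pi,0,0]))
E
```

```text
[-36.02, 45.01, -2.89, 0.0, 0.0, 76.3]
```

>>> apply_moves([
  [[1, -36, 45, -2.9, 0, 0, 76.3], [1, -36, 45, -2.9, 0, 0, 76.3], [1, -36, 45, -2.9, 0, 0, 76.3], [1, -36, 45, -2.9, 0, 0, 76.3], [1, -36, 45, -2.9, 0, 0, 76.3], [1, -36, 45, -2.9, 0, 0, 76.3], [1, -36, 45, -2.9, 0, 0, 76.3], [1, -36, 45, -2.9, 0, 0, 76.3]],
])

```text
clock: 0.95
eef_pos: [392.9, 288.7, 251.4]
tcp_rot: [3.141, 0.0, 0.125]
contact_force: [0.6, 1.2, 0.7]
opening: 1.001
```

>>> apply_moves([
  [[1, 8.9, 15.1, -0.9, 0, 0, 7.2], [1, 8.9, 15.1, -0.9, 0, 0, 7.2], [1, 8.9, 15.1, -0.9, 0, 0, 7.2], [1, 8.9, 15.1, -0.9, 0, 0, 7.2], [1, 8.9, 15.1, -0.9, 0, 0, 7.2], [1, 8.9, 15.1, -0.9, 0, 0, 7.2]],
])

```text
clock: 1.55
eef_pos: [499.8, 149.6, 260.2]
tcp_rot: [3.141, 0.001, -0.002]
contact_force: [-0.2, 0.3, 0.5]
opening: 1.001
```

Run:
```python
from h import *
from rig import r
s=r.sense();st(s);f=r.grab_frame('wrist');pickle.dump((s,f),open('w1.pkl','wb'))
cv2.imwrite('pics/w1.png',f['pixels'][:,:,::-1])
for n,X in dict(brass=(590,279,16),thin=(464,196,10),stand=(614,52,152),mat=(494,-135,4),rack=(514,-319,48)).items(): print(n,proj(f,X,s).round())
```

```text
t 1.6 p [499.8 149.6 260.2] rpy [ 3.141e+00  1.000e-03 -2.000e-03] F [-0.2  0.3  0.5] op 1.001 q [ 0.29  0.16  1.82 -0.    1.16  0.29]
brass [408.  53.]
thin [296. 131.]
stand [457. 307.]
mat [323. 361.]
rack [336. 487.]
```

View pics/w1.png

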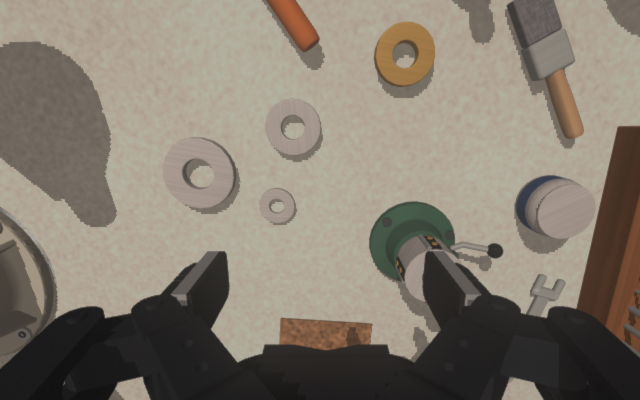

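The thin ring is at (293,127), brass (404,53), stand base (412,240), and mat edge (325,330), all matching the first estimates. On to the rack.

>>> apply_moves([
  [[1, 1, 42.5, 3, 0, 0, 90], [1, 1, 42.5, 3, 0, 0, 90], [1, 1, 42.5, 3, 0, 0, 90], [1, 1, 42.5, 3, 0, 0, 90], [1, 1, 42.5, 3, 0, 0, 90], [1, 1, 42.5, 3, 0, 0, 90], [1, 1, 42.5, 3, 0, 0, 90], [1, 1, 42.5, 3, 0, 0, 90]],
])

```text
clock: 2.4
eef_pos: [508.3, -249.3, 232.2]
tcp_rot: [3.141, -0.0, -1.205]
contact_force: [0.8, -0.5, -0.3]
opening: 0.999
```

>>> apply_moves([
  [[1, 2.5, 0.7, 2.2, 0, 0, 21], [1, 2.5, 0.7, 2.2, 0, 0, 21], [1, 2.5, 0.7, 2.2, 0, 0, 21], [1, 2.5, 0.7, 2.2, 0, 0, 21]],
])

```text
clock: 2.8
eef_pos: [510.9, -273.8, 209.8]
tcp_rot: [3.14, 0.0, -1.571]
contact_force: [0.3, 0.0, 0.2]
opening: 0.998
```

Run:
```python
from h import *
from rig import r
s=r.sense();st(s);f=r.grab_frame('wrist');pickle.dump((s,f),open('w2.pkl','wb'))
cv2.imwrite('pics/w2.png',f['pixels'][:,:,::-1])
```

```text
t 2.8 p [ 510.9 -273.8  209.8] rpy [ 3.14   0.    -1.571] F [0.3 0.  0.2] op 0.998 q [-0.49  0.31  1.75 -0.    1.08  1.08]
```

View pics/w2.png

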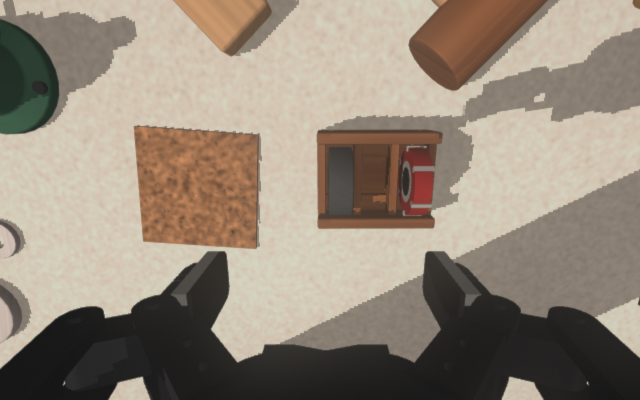

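The collar is the dark rectangle at cols 328–354, rows 147–216; rack corners are about (318,131) to (435,228), and the mat is centred near (198,187). Measuring these in two views.

Run:
```python
from h import *
s,f=pickle.load(open('w2.pkl','rb')); a=pickle.load(open('f0.pkl','rb'))[1]['top']
h=hsv(f);m=((h[...,1]<70)&(h[...,2]<110)).astype(np.uint8)*255
c=blob(m,(341,182),38);x,y,w,hh=cv2.boundingRect(c);print('wrist bbox',x,y,w,hh,cv2.minAreaRect(c))
h2=hsv(a);m2=((h2[...,1]<70)&(h2[...,2]<110)).astype(np.uint8)*255
c2=blob(m2,(447,216),14);b2=cv2.boundingRect(c2);print('top bbox',b2)
cu=x+(w-1)/2; print('y from z76',onz(f,(cu,y+hh/2),76,s).round(1),'x ends',onz(f,(cu,y-.5),43,s).round(1),onz(f,(cu,y+hh-.5),43,s).round(1))
u2=b2[0]+(b2[2]-1)/2;v2=b2[1]+(b2[3]-1)/2
print('top z60',onz(a,(u2,v2),60).round(1),'tri',tri([ray(f,(cu,y+(hh-1)/2),s),ray(a,(u2,v2))]).round(1))
# mat and rack by hue
for n,seed,rad,z in [('mat',(198,187),90,4),('rack',(380,180),72,48)]:
    m=((h[...,0]<16)&(h[...,1]>(100 if n=='mat' else 110))).astype(np.uint8)*255
    m=cv2.morphologyEx(m,cv2.MORPH_OPEN,np.ones((3,3)))
    q=cv2.boxPoints(cv2.minAreaRect(blob(m,seed,rad)));print(n,q.round().tolist())
    print(np.array([onz(f,k,z,s)[:2] for k in q]).round(),np.mean([onz(f,k,z,s) for k in q],0).round(1))
# rail of rack collar edges: yaw from left edge of collar
pts=c[:,0,:];
for side in (0,1):
    e=[]
    for v in range(y+12,y+hh-12):
        u=pts[pts[:,1]==v][:,0]; e.append((u.min() if side==0 else u.max(),v))
    e=np.array(e,float);k=np.polyfit(e[:,1],e[:,0],1);print('edge slope',k[0].round(3), np.polyval(k,182).round(1))
print('target',row(s,[511,-283,43],[np.pi,0,-np.pi/2]))
```

```text
wrist bbox 328 147 26 69 ((340.5, 181.0), (68.0, 25.0), 90.0)
top bbox (438, 204, 16, 27)
y from z76 [ 519.4 -286.4   76. ] x ends [ 546.1 -287.5   43. ] [ 478.  -288.3   43. ]
top z60 [ 513.1 -281.7   60. ] tri [ 514.  -287.3   45.4]
mat [[129.0, 242.0], [134.0, 126.0], [260.0, 132.0], [255.0, 248.0]]
[[ 433.  -48.]
 [ 563.  -74.]
 [ 558. -205.]
 [ 427. -192.]] [ 495.1 -129.7    4. ]
rack [[318.0, 133.0], [440.0, 133.0], [440.0, 214.0], [318.0, 214.0]]
[[ 559. -267.]
 [ 559. -378.]
 [ 481. -385.]
 [ 481. -266.]] [ 519.9 -324.1   48. ]
edge slope 0.023 328.3
edge slope -0.005 352.9
target [0.92, -0.04, 16.68, 0.1, 0.0, -0.0]
```

>>> apply_moves([
  [[0, 1.3, -0.1, 5, 0, 0, 0], [0, 1.3, -0.1, 10, 0, 0, 0], [0, 1.3, -0.1, 13, 0, 0, 0], [0, 1.3, -0.1, 16, 0, 0, 0], [0, 1.3, -0.1, 16, 0, 0, 0], [-1, 1.3, -0.1, 16, 0, 0, 0], [-1, 1.3, -0.1, 16, 0, 0, 0], [-1, 1.3, -0.1, 16, 0, 0, 0]],
], newtons=60)

```text
clock: 3.65
eef_pos: [512.8, -287.0, 51.8]
tcp_rot: [-3.14, -0.001, -1.567]
contact_force: [1.4, 2.1, 0.1]
opening: 0.246
```

>>> apply_moves([
  [[-1, 0, 0, 0, 0, 0, 0], [-1, 0, 0, -1, 0, 0, 0], [-1, 0, 0, -4, 0, 0, 0], [-1, 0, 0, -8, 0, 0, 0], [-1, 0, 0, -12, 0, 0, 0], [-1, 0, 0, -12, 0, 0, 0]],
], newtons=80)

```text
clock: 4.25
eef_pos: [515.7, -288.7, 178.3]
tcp_rot: [-3.132, -0.006, -1.568]
contact_force: [1.0, -0.8, -5.9]
opening: 0.241
```

Run:
```python
from h import *
from rig import r
s=r.sense();st(s)
R=(Ro.from_euler('z',-.259)*Ro.from_euler('x',np.pi)*Ro.from_euler('y',60,degrees=True)).as_euler('xyz')
print(row(s,[492,-130,150],[np.pi,0,-.259]));print(row(s,[492,-130,150],R))
```

```text
t 4.2 p [ 515.7 -288.7  178.3] rpy [-3.132 -0.006 -1.568] F [ 1.  -0.8 -5.9] op 0.241 q [-0.51  0.35  1.77 -0.    1.01  1.06]
[-15.9, 2.35, 2.71, -0.3, -0.7, -75.0]
[-15.9, 2.35, 2.71, 38.8, 50.2, -67.7]
```

>>> apply_moves([
  [[-1, -15.9, 2.3, 2, 38.8, 50.2, -67.7], [-1, -15.9, 2.3, 2, 38.8, 50.2, -67.7], [-1, -15.9, 2.3, 2, 38.8, 50.2, -67.7], [-1, -15.9, 2.3, 2, 38.8, 50.2, -67.7], [-1, -15.9, 2.3, 2, 38.8, 50.2, -67.7], [-1, -15.9, 2.3, 2, 38.8, 50.2, -67.7], [-1, -15.9, 2.3, 2, 38.8, 50.2, -67.7], [-1, -15.9, 2.3, 2, 38.8, 50.2, -67.7]],
])

```text
clock: 5.05
eef_pos: [491.3, -127.5, 177.5]
tcp_rot: [-2.953, -0.65, -0.841]
contact_force: [13.4, -10.5, 5.5]
opening: 0.238
```

Run:
```python
from h import *
from rig import r
s=r.sense();st(s)
R=(Ro.from_euler('z',-.259)*Ro.from_euler('x',np.pi)*Ro.from_euler('y',60,degrees=True)).as_euler('xyz')
print(row(s,[492,-130,100],R))
```

```text
t 5.0 p [ 491.3 -127.5  177.5] rpy [-2.953 -0.65  -0.841] F [ 13.4 -10.5   5.5] op 0.238 q [-0.06  0.06  2.38 -1.3   0.3   1.91]
[-4.51, 1.3, 6.18, 14.7, 19.8, -24.1]
```

```bash
cat >> h.py <<'E'
def Rw(q): return Ro.from_euler('z',q[0])*Ro.from_euler('y',q[1]+q[2])*Ro.from_euler('z',q[3])*Ro.from_euler('y',q[4])*Ro.from_euler('z',q[5]+np.pi)
def wrist(q1,q23,R):
    "both wrist solutions for tool rotation R"
    a=((Ro.from_euler('z',q1)*Ro.from_euler('y',q23)).inv()*R*Ro.from_euler('z',-np.pi)).as_euler('ZYZ')
    w=lambda x:(x+np.pi)%(2*np.pi)-np.pi
    return [np.round([w(a[0]),a[1],w(a[2])],2),np.round([w(a[0]+np.pi),-a[1],w(a[2]+np.pi)],2)]
E
python3 - <<'E'
from h import *
from rig import r
s=r.sense();T=pose(s)
print((Rw(s['qpos']).as_matrix()-T[:3,:3]).round(2).tolist())
D=Ro.from_euler('xyz',[np.pi,0,-np.pi/2])
for ang in (60,-60):
    for q1 in (-.4,-.1,.1):
        print(ang,q1,wrist(q1,2.2,D*Ro.from_euler('y',ang,degrees=True)))
print(row(s,[495,-130,200],[np.pi,0,-np.pi/2]))
E
```

```text
[[0.0, -0.0, -0.0], [0.0, 0.0, -0.0], [0.0, 0.0, -0.0]]
60 -0.4 [array([-1.32,  0.97,  2.01]), array([ 1.82, -0.97, -1.13])]
60 -0.1 [array([-1.18,  1.2 ,  2.1 ]), array([ 1.96, -1.2 , -1.04])]
60 0.1 [array([-1.08,  1.34,  2.17]), array([ 2.06, -1.34, -0.97])]
-60 -0.4 [array([0.92, 1.55, 0.84]), array([-2.22, -1.55, -2.3 ])]
-60 -0.1 [array([1.08, 1.34, 0.97]), array([-2.06, -1.34, -2.17])]
-60 0.1 [array([1.18, 1.2 , 1.04]), array([-1.96, -1.2 , -2.1 ])]
[1.7, -0.39, -1.48, -23.6, -31.8, 43.7]
```

The radial tilt runs into the wrist limit; I'll tilt sideways instead (approach toward −y). First back upright.

>>> apply_moves([
  [[-1, 1.7, -0.4, -1.5, -23.6, -31.8, 43.7], [-1, 1.7, -0.4, -1.5, -23.6, -31.8, 43.7], [-1, 1.7, -0.4, -1.5, -23.6, -31.8, 43.7], [-1, 1.7, -0.4, -1.5, -23.6, -31.8, 43.7], [-1, 1.7, -0.4, -1.5, -23.6, -31.8, 43.7], [-1, 1.7, -0.4, -1.5, -23.6, -31.8, 43.7], [-1, 1.7, -0.4, -1.5, -23.6, -31.8, 43.7], [-1, 1.7, -0.4, -1.5, -23.6, -31.8, 43.7]],
])

```text
clock: 5.85
eef_pos: [494.7, -129.4, 200.1]
tcp_rot: [-3.138, -0.004, -1.563]
contact_force: [-1.4, -1.2, -5.7]
opening: 0.241
```

>>> apply_moves([
  [[-1, -0.6, 0, 1, 0, 8, 0], [-1, -0.6, 0, 2, 0, 16, 0], [-1, -0.6, 0, 3, 0, 24, 0], [-1, -0.6, 0, 4, 0, 32, 0], [-1, -0.6, 0, 5, 0, 40, 0], [-1, -0.6, 0, 6, 0, 48, 0], [-1, -0.6, 0, 7, 0, 56, 0], [-1, -0.6, 0, 8, 0, 60, 0]],
])

```text
clock: 6.65
eef_pos: [494.9, -122.3, 118.1]
tcp_rot: [-3.136, -1.054, -1.565]
contact_force: [-0.3, -1.0, -7.1]
opening: 0.241
```

Run:
```python
from h import *
from rig import r
s=r.sense();st(s)
R=(Ro.from_euler('xyz',[np.pi,0,-np.pi/2])*Ro.from_euler('y',60,degrees=True)).as_euler('xyz')
print(row(s,[497,-123,37],R)); print((pose(s)[:3,:3].T@[0,0,1]).round(3),(pose(s)[:3,:3].T@[0,1,0]).round(3))
f=r.grab_frame('scene');cv2.imwrite('pics/s1.png',cv2.resize(f['pixels'][120:280,150:390,::-1],None,fx=3,fy=3))
```

```text
t 6.7 p [ 494.9 -122.3  118.1] rpy [-3.136 -1.054 -1.565] F [-0.3 -1.  -7.1] op 0.241 q [ 0.34  0.64  2.01 -1.04  1.26  2.65]
[-7.02, -0.19, 4.07, -0.6, -0.4, 0.2]
[ 0.87  -0.003 -0.494] [-0.494 -0.01  -0.87 ]
```

View pics/s1.png

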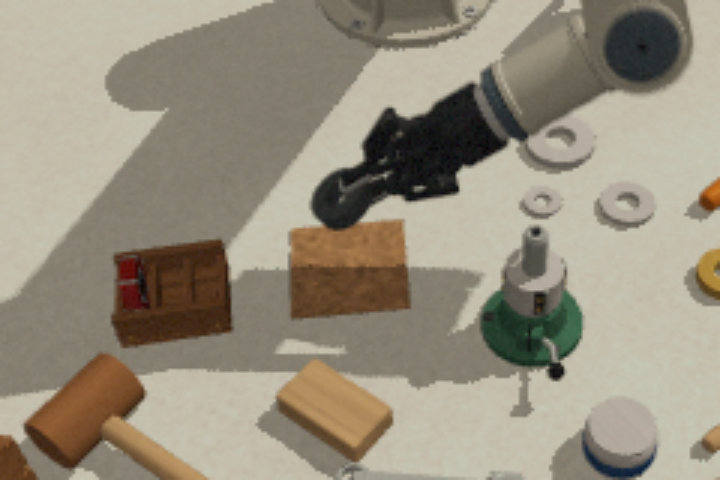

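The collar is held tilted above the mat at (340,200), clear of everything. Lowering.

>>> apply_moves([
  [[-1, -3, 0, 1.7, 0, 0, 0], [-1, -5, 0, 2.8, 0, 0, 0], [-1, -6.2, 0, 3.5, 0, 0, 0], [-1, -6.6, 0, 3.8, 0, 0, 0], [-1, -6.8, 0, 3.9, 0, 0, 0], [-1, -6.8, 0, 3.9, 0, 0, 0]],
])

```text
clock: 7.3
eef_pos: [494.2, -122.8, 37.8]
tcp_rot: [3.141, -1.055, -1.56]
contact_force: [0.0, 0.1, -5.9]
opening: 0.241
```

>>> apply_moves([
  [[-1, -0.2, 0, 0.1, 0, 0, 0], [-1, -0.2, 0, 0.1, 0, 0, 0], [-0.3, -0.2, 0, 0.1, 0, 0, 0], [-0.3, -0.2, 0, 0.1, 0, 0, 0], [-0.3, -0.2, 0, 0.1, 0, 0, 0]],
])

```text
clock: 7.8
eef_pos: [494.4, -122.7, 36.0]
tcp_rot: [-3.141, -1.056, -1.561]
contact_force: [-0.4, 1.1, -1.9]
opening: 0.348
```

>>> apply_moves([
  [[-0.3, 0, 0, -1, 0, 0, 0], [-0.3, 0, 0, -2, 0, 0, 0], [-0.3, -0.2, 0, -3, 0, 0, 0], [-0.3, -0.2, 0, -4.5, 0, 0, 0], [-0.3, 0, 0, -7, 0, 0, 0], [-0.3, 2, 0, -10, 0, 0, 0], [0, 6, 0, -12, 0, 0, 0], [0, 8, 0, -12, 0, 0, 0]],
])

```text
clock: 8.6
eef_pos: [495.0, -55.4, 168.3]
tcp_rot: [-3.134, -1.055, -1.565]
contact_force: [-0.0, -0.0, -1.4]
opening: 0.499
```

Run:
```python
from h import *
from rig import r
s=r.sense();st(s)
f=r.grab_frame('scene');cv2.imwrite('pics/s2.png',cv2.resize(f['pixels'][150:260,170:390,::-1],None,fx=3,fy=3))
print(row(s,[470,-125,200],[np.pi,0,-np.pi/2]),row(s,[470,-125,200],[np.pi,0,-.25]),row(s,[470,-125,200],[np.pi,0,-.25]))
```

```text
t 8.6 p [495.  -55.4 168.3] rpy [-3.134 -1.055 -1.565] F [-0.  -0.  -1.4] op 0.499 q [ 0.46  0.57  1.95 -0.93  1.39  2.58]
[6.18, 2.57, 4.46, -0.6, -60.5, 0.5] [6.18, 2.57, 4.46, 39.2, -51.4, -67.6] [6.18, 2.57, 4.46, 39.2, -51.4, -67.6]
```

View pics/s2.png

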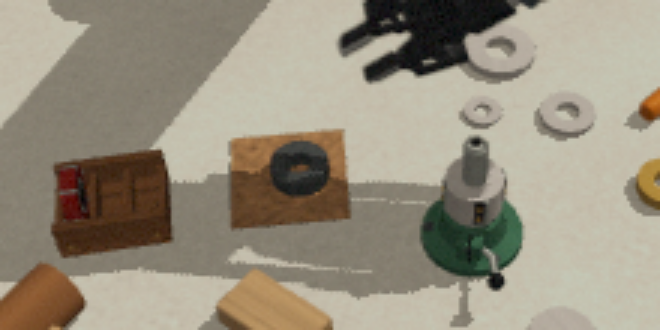

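The collar lies flat on the mat at crop (300,167), and rack, cutter and stand are untouched. Going upright above it.

>>> apply_moves([
  [[1, 4.9, 0, 4.1, 0, -60, 0], [1, 4.9, 0, 4.1, 0, -60, 0], [1, 4.9, 0, 4.1, 0, -60, 0], [1, 4.9, 0, 4.1, 0, -60, 0], [1, 4.9, 0, 4.1, 0, -60, 0], [1, 4.9, 0, 4.1, 0, -60, 0], [1, 4.9, 0, 4.1, 0, -60, 0], [1, 4.9, 0, 4.1, 0, -60, 0]],
])

```text
clock: 9.45
eef_pos: [496.1, -118.6, 193.1]
tcp_rot: [-3.134, -0.004, -1.563]
contact_force: [-0.4, -0.4, -0.1]
opening: 0.999
```

```bash
cat >> h.py <<'E'
def ell(f,mask,seed,rad):
    c=blob(mask,seed,rad);return cv2.fitEllipse(cv2.convexHull(c))
E
python3 - <<'E'
from h import *
from rig import r
s=r.sense();st(s);f=r.grab_frame('wrist');b=r.grab_frame('top');pickle.dump((s,f,b),open('w3.pkl','wb'))
cv2.imwrite('pics/w3.png',f['pixels'][:,:,::-1])
c=onz(pickle.load(open('f0.pkl','rb'))[1]['scene'],(270,205.7),26);print(c)
g=proj(f,c,s);h=hsv(f);print(g)
# steel: dark & unsaturated compared with cork
m=((h[...,1]<85)&(h[...,2]<120)).astype(np.uint8)*255
e=ell(f,m,g,55);print('outer',e)
print(onz(f,e[0],22,s).round(1))
hb=hsv(b);gb=proj(b,c);mb=((hb[...,1]<85)&(hb[...,2]<120)).astype(np.uint8)*255
eb=ell(b,mb,gb,22);print(eb,gb,onz(b,eb[0],22).round(1),tri([ray(f,e[0],s),ray(b,eb[0])]).round(1))
E
```

```text
t 9.4 p [ 496.1 -118.6  193.1] rpy [-3.134 -0.004 -1.563] F [-0.4 -0.4 -0.1] op 0.999 q [-0.24  0.21  1.92 -0.    1.    1.33]
[ 506.83838822 -119.8576466    26.        ]
[326.48925538 173.59097609]
outer ((326.4916076660156, 184.4195556640625), (66.34550476074219, 66.7532730102539), 53.930294036865234)
[ 495.4 -120.    22. ]
((377.8297424316406, 219.94432067871094), (38.762123107910156, 43.81726837158203), 143.90896606445312) [376.40567274 221.3337004 ] [ 510.6 -124.2   22. ] [ 505.8 -118.    67.7]
```

View pics/w3.png

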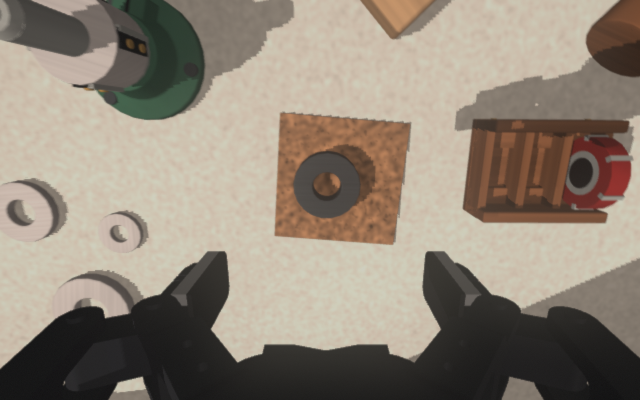

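Wrist view: the collar is a clean circle at (326,184), ⌀66 px, on the mat. Descending partway and re-measuring for height by the second view.

>>> apply_moves([
  [[1, 0.1, 0.1, 3, 0, 0, 0], [1, 0.1, 0.1, 7, 0, 0, 0], [1, 0.1, 0.1, 9, 0, 0, 0], [1, 0.1, 0.1, 9, 0, 0, 0]],
])

```text
clock: 9.95
eef_pos: [491.6, -117.2, 99.0]
tcp_rot: [3.138, -0.012, -1.559]
contact_force: [-1.0, 0.3, -0.6]
opening: 1.001
```

```bash
cat > inner.py <<'E'
from h import *
def two(pk1,pk2,mk,g1,rad1,g2,rad2):
    "hole and outline centres in two frames -> points"
    out=[]
    for (s,f),g,rad in((pk1,g1,rad1),(pk2,g2,rad2)):
        m=mk(hsv(f));e=ell(f,m,g,rad)
        k=cv2.morphologyEx(m,cv2.MORPH_OPEN,np.ones((3,3)));inv=np.zeros_like(k);cv2.circle(inv,tuple(int(v) for v in e[0]),int(min(e[1])*.34),255,-1)
        inv&=~m;M=cv2.moments(inv,True);hc=(M['m10']/max(M['m00'],1),M['m01']/max(M['m00'],1))
        print('outer',np.round(e[0],1),np.round(e[1],1),'hole',np.round(hc,1),M['m00']);out.append((s,f,e[0],hc))
    print('tri outer',tri([ray(f,e,s) for s,f,e,h in out]).round(1))
    return out
E
python3 - <<'E'
from inner import *
from rig import r
s=r.sense();st(s);f=r.grab_frame('wrist');pickle.dump((s,f),open('w4.pkl','wb'))
cv2.imwrite('pics/w4.png',f['pixels'][:,:,::-1])
p=pickle.load(open('w3.pkl','rb'))[:2];g2=proj(f,(495.4,-120,26),s);print(g2)
o=two(p,(s,f),lambda h:((h[...,1]<85)&(h[...,2]<120)).astype(np.uint8)*255,(326,184),55,g2,65)
for s_,f_,e,h in o: print(onz(f_,e,15,s_).round(1),onz(f_,h,26,s_).round(1))
E
```

```text
t 9.9 p [ 491.6 -117.2   99. ] rpy [ 3.138 -0.012 -1.559] F [-1.   0.3 -0.6] op 1.001 q [-0.23  0.35  2.   -0.02  0.8   1.34]
[329.02788068 206.26062869]
outer [326.5 184.4] [66.3 66.8] hole [326.5 183.7] 499.0
outer [328.1 203.4] [93.5 93.9] hole [328.1 202. ] 893.0
tri outer [ 492.4 -120.     8.1]
[ 493.9 -120.    15. ] [ 496.9 -120.    26. ]
[ 494.3 -119.6   15. ] [ 498.4 -119.3   26. ]
```

Run:
```python
from h import *
from rig import r
s=r.sense();st(s);print(row(s,[496,-120,0],[np.pi,0,-np.pi/2]))
```

```text
t 10.0 p [ 493.  -117.6  100.7] rpy [ 3.141 -0.012 -1.56 ] F [ 0.  -0.3 -0.2] op 1.003 q [-0.23  0.34  2.   -0.02  0.8   1.34]
[0.12, -0.3, 10.08, 0.0, -0.7, 0.6]
```

>>> apply_moves([
  [[1, 0.1, -0.3, 4, 0, -0.7, 0.6], [1, 0.1, -0.3, 7.5, 0, -0.7, 0.6], [1, 0.1, -0.3, 9.2, 0, -0.7, 0.6], [1, 0.1, -0.3, 9.8, 0, -0.7, 0.6], [1, 0.1, -0.3, 9.8, 0, -0.7, 0.6]],
])

```text
clock: 10.5
eef_pos: [496.5, -119.2, 3.2]
tcp_rot: [3.141, -0.0, -1.569]
contact_force: [0.7, 0.2, 1.0]
opening: 0.999
```

Good. Close.

>>> apply_moves([
  [[1, 0, 0, 0.2, 0, 0, 0], [-1, 0.1, 0, 0.2, 0, 0, 0], [-1, 0.1, 0, 0.2, 0, 0, 0], [-1, 0.1, 0, 0.2, 0, 0, 0], [-1, 0.1, 0, 0.2, 0, 0, 0], [-1, 0.1, 0, 0.2, 0, 0, 0]],
], newtons=60)

```text
clock: 11.1
eef_pos: [497.4, -120.3, 2.7]
tcp_rot: [-3.14, -0.001, -1.569]
contact_force: [-1.6, 3.1, 10.8]
opening: 0.751
```

>>> apply_moves([
  [[-1, 0, 0, -1, 0, 0, 0], [-1, 0, 0, -5, 0, 0, 0], [-1, 0, 0, -10, 0, 0, 0], [-1, 0, 0, -15, 0, 0, 0], [-1, -4, -1, -20, 0, 0, 0], [-1, -9, -3, -20.5, 0, 0, 0], [-1, -14, -5, -20.5, 0, 0, 0], [-1, -17, -6.2, -20.5, 0, 0, 0]],
])

```text
clock: 11.9
eef_pos: [558.6, 50.4, 209.4]
tcp_rot: [-3.139, -0.001, -1.57]
contact_force: [1.1, -0.7, -5.6]
opening: 0.747
```

Run:
```python
from h import *
from rig import r
f=r.grab_frame('wrist')
s=r.sense();st(s);f=r.grab_frame('wrist');a=r.grab_frame('top');pickle.dump((s,f,a),open('w5.pkl','wb'))
cv2.imwrite('pics/w5.png',f['pixels'][:,:,::-1])
print(proj(f,(614,52,152),s))
```

```text
t 11.9 p [561.6  57.2 209.5] rpy [-3.136  0.004 -1.569] F [ 7.   6.7 -4.6] op 0.743 q [0.1  0.28 1.79 0.   1.07 1.66]
[335.41770986 136.91995406]
```

View pics/w5.png

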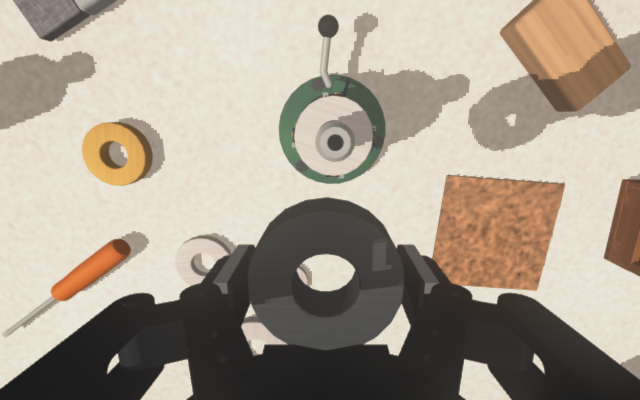

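Spindle tip is at (335,143), and the held collar is seen from above at about (326,273) with its bore. Brass is at (117,153). I'll measure both precisely with the arm settled.

```bash
cat > stand.py <<'E'
from h import *
def circ(f,g,win,r0,r1,p2=18):
    "strongest circle near g"
    x,y=int(g[0]-win),int(g[1]-win);x=max(x,0);y=max(y,0);k=4
    im=cv2.cvtColor(f['pixels'],cv2.COLOR_RGB2GRAY)[y:y+2*win,x:x+2*win]
    im=cv2.GaussianBlur(cv2.resize(im,None,fx=k,fy=k,interpolation=cv2.INTER_CUBIC),(0,0),2)
    c=cv2.HoughCircles(im,cv2.HOUGH_GRADIENT_ALT,1.5,4,param1=150,param2=.5,minRadius=int(r0*k),maxRadius=int(r1*k))
    if c is None: return []
    return [((q[0]+.5)/k-.5+x,(q[1]+.5)/k-.5+y,q[2]/k) for q in c[0][:5]]
E
python3 - <<'E'
from stand import *
from rig import r
f=r.grab_frame('wrist')
s=r.sense();st(s);f=r.grab_frame('wrist');pickle.dump((s,f),open('w6.pkl','wb'))
g=proj(f,(614,52,152),s)
for q in circ(f,g,40,5,30): print('tip',np.round(q,1),onz(f,q[:2],152,s).round(1))
g=proj(f,pose(s)[:3,:3]@[0,0,-23]+s['eef_pos'],s);print(g)
for q in circ(f,g,110,20,95): 
    X=onz(f,q[:2],s['eef_pos'][2]+23.3,s);print('collar',np.round(q,1),X.round(1),(pose(s)[:3,:3].T@(X-s['eef_pos'])).round(1), q[2]*(155-23)/foc(f)*2)
E
```

```text
t 12.1 p [557.9  50.  207.7] rpy [-3.141e+00 -1.000e-03 -1.567e+00] F [-0.6  0.3 -5.5] op 0.744 q [ 0.09  0.28  1.8  -0.    1.07  1.65]
tip [322.8 135.4  20.3] [610.9  52.2 152. ]
tip [322.8 135.4  15.7] [610.9  52.2 152. ]
tip [322.8 135.4   8.3] [610.9  52.2 152. ]
tip [348.6 148.9   9.3] [603.   36.5 152. ]
[326.76260473 280.89646822]
collar [327.8 274.2  76.8] [561.   49.6 231. ] [  0.4  -3.1 -23.3] 62.209020815150645
```

>>> apply_moves([
  [[-1, -0.26, -2.5, 1, 0, 0, 0], [-1, -0.26, -4.5, 2, 0, 0, 0], [-1, -0.26, -5.3, 3, 0, 0, 0], [-1, -0.26, -5.3, 3.5, 0, 0, 0], [-1, -0.26, -5.3, 3.5, 0, 0, 0]],
], newtons=80)

```text
clock: 12.65
eef_pos: [608.6, 50.8, 171.3]
tcp_rot: [3.138, -0.002, -1.569]
contact_force: [-0.2, 0.3, -5.6]
opening: 0.741
```

Run:
```python
from stand import *
from rig import r
b=r.grab_frame('scene');s=r.sense();st(s);f=r.grab_frame('wrist')
v=np.zeros((560,800,3),np.uint8)
c=cv2.resize(b['pixels'][165:240,290:370,::-1],None,fx=5,fy=5,interpolation=cv2.INTER_CUBIC);v[:375,:400]=c
c=f['pixels'][100:360,225:425,::-1];v[:520,400:800]=cv2.resize(c,None,fx=2,fy=2)
cv2.imwrite('pics/s3.png',v)
print(proj(b,(611,52,152)),proj(b,(611,52,98)),row(s,[611,52.5,160],[np.pi,0,-np.pi/2]))
```

```text
t 12.7 p [609.  51. 172.] rpy [ 3.139e+00 -2.000e-03 -1.569e+00] F [-0.9  0.2 -5.9] op 0.738 q [ 0.08  0.39  1.72 -0.    1.03  1.65]
[328.56567593 196.49614197] [328.02968308 208.23384656] [-0.15, -0.21, 1.2, 0.1, -0.1, 0.1]
```

View pics/s3.png

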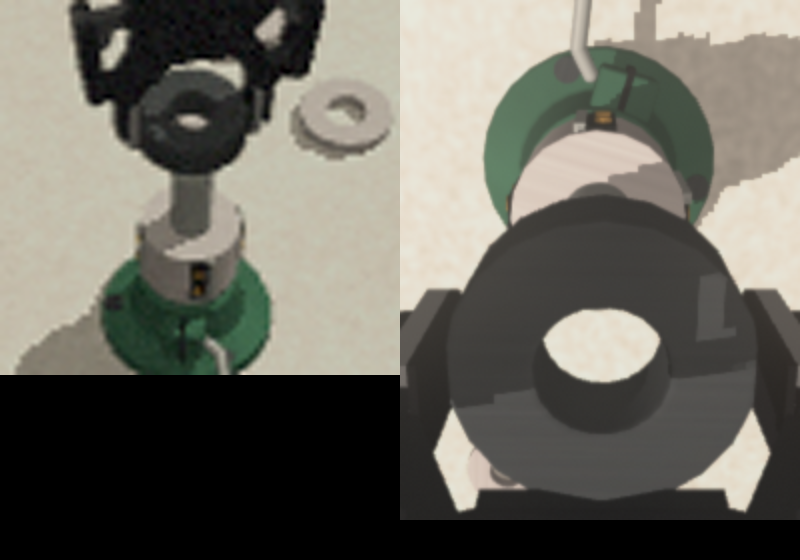

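The collar is held flat in both views, with the spindle just beneath. Aligning and lowering gently.

>>> apply_moves([
  [[-1, -0.15, -0.2, 0, 0, 0, 0], [-1, -0.15, -0.2, 0.5, 0, 0, 0], [-1, -0.15, -0.2, 1.2, 0, 0, 0], [-1, -0.15, -0.2, 1.6, 0, 0, 0], [-1, -0.15, -0.2, 2, 0, 0, 0], [-1, -0.15, -0.2, 2.2, 0, 0, 0]],
])

```text
clock: 13.35
eef_pos: [611.1, 52.7, 149.9]
tcp_rot: [3.139, -0.002, -1.568]
contact_force: [0.2, -0.7, -5.4]
opening: 0.743
```

>>> apply_moves([
  [[-1, 0, 0, 0.4, 0, 0, 0], [-1, 0, 0, 0.8, 0, 0, 0], [-1, 0, 0, 1.2, 0, 0, 0], [-1, 0, 0, 1.4, 0, 0, 0], [-1, 0, 0, 1.4, 0, 0, 0]],
])

```text
clock: 13.85
eef_pos: [612.0, 52.6, 135.8]
tcp_rot: [3.141, -0.002, -1.568]
contact_force: [5.2, -0.3, -7.4]
opening: 0.744
```

>>> apply_moves([
  [[-1, 0, -0.1, 0.4, 0, 0, 0], [-1, 0, -0.1, 0.9, 0, 0, 0], [-1, 0, -0.1, 1.4, 0, 0, 0], [-1, 0, -0.1, 1.9, 0, 0, 0], [-1, 0, -0.1, 2.2, 0, 0, 0], [-1, 0, -0.1, 2.2, 0, 0, 0]],
])

```text
clock: 14.45
eef_pos: [612.5, 52.5, 113.1]
tcp_rot: [3.14, -0.002, -1.568]
contact_force: [-0.5, -1.0, -4.5]
opening: 0.736
```

>>> apply_moves([
  [[-1, 0, 0, 0.3, 0, 0, 0], [-1, 0, 0, 0.6, 0, 0, 0], [-1, 0, 0, 0.8, 0, 0, 0], [-1, 0, 0, 0.9, 0, 0, 0]],
])

```text
clock: 14.85
eef_pos: [612.4, 52.5, 103.8]
tcp_rot: [3.14, -0.002, -1.568]
contact_force: [-0.4, 0.7, -5.4]
opening: 0.739
```

>>> apply_moves([
  [[-1, 0, 0, 0.15, 0, 0, 0], [-1, 0, 0, 0.3, 0, 0, 0], [-1, 0, 0, 0.4, 0, 0, 0], [-1, 0, 0, 0.4, 0, 0, 0]],
])

```text
clock: 15.25
eef_pos: [612.3, 52.5, 99.7]
tcp_rot: [3.14, -0.002, -1.568]
contact_force: [-0.0, -0.0, -5.6]
opening: 0.741
```

>>> apply_moves([
  [[-1, 0, 0, 0.15, 0, 0, 0], [-1, 0, 0, 0.3, 0, 0, 0], [-1, 0, 0, 0.4, 0, 0, 0], [-1, 0, 0, 0.4, 0, 0, 0]],
])

```text
clock: 15.65
eef_pos: [612.3, 52.5, 97.1]
tcp_rot: [3.14, -0.002, -1.568]
contact_force: [-5.3, -0.6, 8.1]
opening: 0.741
```

Contact at TCP z = 97 mm (Fz jumped by 13 N): seated on the cutter head. Releasing and rising.

>>> apply_moves([
  [[-0.5, 0, 0, -0.05, 0, 0, 0], [1, 0, 0, -0.1, 0, 0, 0], [1, 0, 0, -0.1, 0, 0, 0], [1, 0, 0, -0.1, 0, 0, 0], [1, 0, 0, -3, 0, 0, 0], [1, 0, 0, -7, 0, 0, 0], [1, 0, 0, -10, 0, 0, 0], [1, 0, 0, -10, 0, 0, 0]],
])

```text
clock: 16.45
eef_pos: [615.4, 52.9, 201.9]
tcp_rot: [-3.135, -0.001, -1.569]
contact_force: [0.3, 0.0, 1.0]
opening: 0.999
```

Run:
```python
from stand import *
from rig import r
s=r.sense();st(s);f=r.grab_frame('wrist');a=r.grab_frame('top');b=r.grab_frame('scene');pickle.dump((s,f,a,b),open('w7.pkl','wb'))
cv2.imwrite('pics/w7.png',f['pixels'][:,:,::-1])
s6,f6=pickle.load(open('w6.pkl','rb'))
mk=lambda f:((hsv(f)[...,0]>12)&(hsv(f)[...,0]<30)&(hsv(f)[...,1]>120)&(hsv(f)[...,2]>60)).astype(np.uint8)*255
R=[]
for n,(F,S) in dict(w6=(f6,s6),w7=(f,s),top=(a,None),scene=(b,None)).items():
    g=proj(F,(590,279,8),S)
    if not(10<g[0]<630 and 10<g[1]<390): print(n,'out',g);continue
    e=ell(F,mk(F),g,45 if n[0]=='w' else 20);print(n,g.round(),np.round(e[0],1),np.round(e[1],1),onz(F,e[0],10,S).round(1));R.append(ray(F,e[0],S))
print('tri',tri(R).round(1))
X=tri(R);print(row(s,[590,279,120],[np.pi,0,-np.pi/2]))
```

```text
t 16.4 p [615.4  52.9 201.9] rpy [-3.135e+00 -1.000e-03 -1.569e+00] F [0.3 0.  1. ] op 0.999 q [ 0.08  0.37  1.68 -0.    1.09  1.65]
w6 [105. 146.] [105.5 148.1] [61.3 72.2] [587.9 277.8  10. ]
w7 [114. 202.] [114.3 204.8] [59.2 67.8] [587.7 277.9  10. ]
top [219. 191.] [219.2 191.3] [24.2 25.6] [588.6 278.6  10. ]
scene [392. 211.] [391.5 211.1] [16.9 19.8] [591.6 274.8  10. ]
tri [588.2 278.2   8. ]
[-22.63, 2.54, 8.15, -0.4, -0.1, 0.1]
```

Brass is at (588, 278), height mid ≈8 mm, with all views agreeing. Going there.

>>> apply_moves([
  [[1, -5, 0.6, 0, 0, 0, 0], [1, -10, 1.2, 0, 0, 0, 0], [1, -15, 2, 2, 0, 0, 0], [1, -19, 2.7, 6, -0.3, 0, 0], [1, -22.5, 2.7, 10, -0.3, 0, 0], [1, -22.5, 2.7, 12, -0.3, 0, 0], [1, -22.5, 2.7, 12, -0.3, 0, 0]],
])

```text
clock: 17.3
eef_pos: [580.0, 277.2, 70.0]
tcp_rot: [3.125, -0.006, -1.566]
contact_force: [-0.4, -0.7, 0.1]
opening: 1.002
```

Run:
```python
from stand import *
from rig import r
f=r.grab_frame('wrist');s=r.sense();st(s);f=r.grab_frame('wrist');pickle.dump((s,f),open('w8.pkl','wb'))
m=((hsv(f)[...,0]>12)&(hsv(f)[...,0]<30)&(hsv(f)[...,1]>120)&(hsv(f)[...,2]>60)).astype(np.uint8)*255
g=proj(f,(588,278,10),s);e=ell(f,m,g,75);print(g,e,onz(f,e[0],12,s).round(1))
print(row(s,[588,278,0],[np.pi,0,-np.pi/2]))
```

```text
t 17.4 p [581.7 276.8  72.7] rpy [ 3.128 -0.005 -1.567] F [0.5 0.2 1.1] op 0.997 q [0.44 0.56 1.69 0.   0.9  2.01]
[323.90903114 205.9427058 ] ((323.56591796875, 206.68788146972656), (96.91597747802734, 100.7530746459961), 94.65550231933594) [588.1 278.2  12. ]
[-0.15, -0.73, 7.26, 0.8, -0.3, 0.2]
```

>>> apply_moves([
  [[1, -0.15, -0.73, 3, 0.8, -0.3, 0], [1, -0.15, -0.73, 5.5, 0.8, -0.3, 0], [1, -0.15, -0.73, 7, 0.8, -0.3, 0], [1, -0.15, -0.73, 7, 0.8, -0.3, 0]],
])

```text
clock: 17.8
eef_pos: [589.3, 276.7, 4.0]
tcp_rot: [-3.14, 0.001, -1.569]
contact_force: [0.2, -0.2, -0.8]
opening: 0.998
```

>>> apply_moves([
  [[1, -0.1, 0.1, 0.25, 0, 0, 0], [-1, -0.1, 0.1, 0.25, 0, 0, 0], [-1, -0.1, 0.1, 0.25, 0, 0, 0], [-1, -0.1, 0.1, 0.25, 0, 0, 0], [-1, -0.1, 0.1, 0.25, 0, 0, 0], [-1, -0.1, 0.1, 0.25, 0, 0, 0]],
])

```text
clock: 18.4
eef_pos: [589.1, 277.8, 4.0]
tcp_rot: [-3.138, 0.001, -1.569]
contact_force: [-3.6, -3.5, 14.5]
opening: 0.725
```

>>> apply_moves([
  [[-1, 0, 0, -1, 0, 0, 0], [-1, 0, 0, -4, 0, 0, 0], [-1, 0, 0, -8, 0, 0, 0], [-1, 2, 0, -12, 0, 0, 0], [-1, 6, -0.5, -16, 0, 0, 0], [-1, 10, -1, -19, 0, 0, 0], [-1, 14, -1.5, -20, 0, 0, 0], [-1, 17, -2.3, -20, 0, 0, 0]],
])

```text
clock: 19.2
eef_pos: [613.0, 105.4, 208.0]
tcp_rot: [-3.133, 0.002, -1.569]
contact_force: [1.2, 0.5, -2.9]
opening: 0.72
```

Run:
```python
from stand import *
from rig import r
f=r.grab_frame('wrist');f=r.grab_frame('wrist');s=r.sense();st(s);f=r.grab_frame('wrist');pickle.dump((s,f),open('w9.pkl','wb'))
m=((hsv(f)[...,0]>10)&(hsv(f)[...,0]<32)&(hsv(f)[...,1]>110)&(hsv(f)[...,2]>40)).astype(np.uint8)*255
T=pose(s);g=proj(f,T[:3,:3]@[0,0,-13]+T[:3,3],s);e=ell(f,m,g,85);print(g,e)
for z in (18,15,12): X=onz(f,e[0],T[2,3]+z,s);print((T[:3,:3].T@(X-T[:3,3])).round(1))
g=proj(f,pose(s)[:3,:3]@[0,0,-15]+s['eef_pos'],s)
for q in circ(f,g,105,20,95): print('circ',np.round(q,1))
print(row(s,[612.3,52.5,180],[np.pi,0,-np.pi/2]))
```

```text
t 19.3 p [612.8 104.1 205.8] rpy [-3.136e+00  1.000e-03 -1.572e+00] F [-0.1 -0.5 -2.7] op 0.720 q [ 0.17  0.37  1.67 -0.    1.1   1.74]
[326.65373041 269.50244875] ((326.5591735839844, 264.3901062011719), (139.3114471435547, 145.7394256591797), 61.35398483276367)
[ -0.1  -4.9 -18. ]
[ -0.1  -3.4 -15. ]
[ -0.   -1.9 -12. ]
circ [323.4 265.8  70.8]
circ [325.6 269.9  30.5]
[5.16, 0.06, 2.57, -0.3, 0.0, -0.1]
```

>>> apply_moves([
  [[-1, 2.5, 0.05, 0, -0.3, 0, 0], [-1, 4.5, 0.05, 0.5, -0.3, 0, 0], [-1, 5.16, 0.05, 2, -0.3, 0, 0], [-1, 5.16, 0.05, 3.5, -0.3, 0, 0], [-1, 5.16, 0.05, 4, -0.3, 0, 0], [-1, 5.16, 0.05, 4, -0.3, 0, 0]],
])

```text
clock: 19.95
eef_pos: [610.7, 55.4, 163.3]
tcp_rot: [3.138, 0.002, -1.571]
contact_force: [0.0, -0.5, -2.6]
opening: 0.722
```

>>> apply_moves([
  [[-1, 0.29, -0.16, 0, 0.1, 0, 0], [-1, 0.29, -0.16, 0, 0.1, 0, 0], [-1, 0.29, -0.16, 0.5, 0.1, 0, 0], [-1, 0.29, -0.16, 1, 0.1, 0, 0], [-1, 0.29, -0.16, 1.4, 0.1, 0, 0], [-1, 0.29, -0.16, 1.4, 0.1, 0, 0]],
])

```text
clock: 20.55
eef_pos: [611.7, 52.5, 148.5]
tcp_rot: [3.138, 0.002, -1.571]
contact_force: [0.6, -0.5, -2.9]
opening: 0.723
```

>>> apply_moves([
  [[-1, 0, -0.05, 0.4, 0, 0, 0], [-1, 0, -0.05, 0.8, 0, 0, 0], [-1, 0, -0.05, 1.2, 0, 0, 0], [-1, 0, -0.05, 1.6, 0, 0, 0], [-1, 0, -0.05, 1.7, 0, 0, 0]],
])

```text
clock: 21.05
eef_pos: [611.8, 52.5, 130.8]
tcp_rot: [3.137, 0.001, -1.571]
contact_force: [-0.3, -0.0, -3.0]
opening: 0.726
```

>>> apply_moves([
  [[-1, 0, -0.05, 0.3, 0, 0, 0], [-1, 0, -0.05, 0.5, 0, 0, 0], [-1, 0, -0.05, 0.7, 0, 0, 0], [-1, 0, -0.05, 0.7, 0, 0, 0]],
])

```text
clock: 21.45
eef_pos: [612.3, 52.5, 124.2]
tcp_rot: [3.137, 0.001, -1.571]
contact_force: [-1.7, -0.2, 1.7]
opening: 0.727
```

>>> apply_moves([
  [[-1, 0, 0, 0.1, 0, 0, 0], [-1, 0, 0, 0.15, 0, 0, 0], [-1, 0, 0, 0.15, 0, 0, 0]],
])

```text
clock: 21.75
eef_pos: [612.3, 52.5, 124.1]
tcp_rot: [3.138, 0.001, -1.571]
contact_force: [-5.1, -0.2, 11.9]
opening: 0.727
```

Seated at 124 mm, firm. Release, rise, and measure the thin ring.

>>> apply_moves([
  [[-0.5, 0, 0, -0.05, 0, 0, 0], [1, 0, 0, -0.1, 0, 0, 0], [1, 0, 0, -0.1, 0, 0, 0], [1, 0, 0, -0.1, 0, 0, 0], [1, 0, 0, -3, 0, 0, 0], [1, 0, 0, -7, 0, 0, 0], [1, 0, 0, -7.5, 0, 0, 0]],
])

```text
clock: 22.45
eef_pos: [615.3, 52.6, 203.7]
tcp_rot: [-3.138, 0.002, -1.571]
contact_force: [0.2, -0.4, 0.6]
opening: 1.0
```

Run:
```python
from stand import *
from rig import r
f=r.grab_frame('wrist');s=r.sense();st(s);f=r.grab_frame('wrist');a=r.grab_frame('top');b=r.grab_frame('scene');pickle.dump((s,f,a,b),open('w10.pkl','wb'))
s6,f6=pickle.load(open('w6.pkl','rb'));s1,f1=pickle.load(open('w1.pkl','rb'))
R=[]
for n,F,S,w,r0,r1 in (('w1',f1,s1,45,20,36),('top',a,None,24,10,18)):
    g=proj(F,(464,197,8),S)
    c=circ(F,g,w,r0,r1);print(n,g.round(),np.round(c,1).tolist(),[onz(F,q[:2],10,S).round(1).tolist() for q in c])
    if c:R.append(ray(F,c[0][:2],S))
if len(R)>1:print(tri(R))
c=b['pixels'][150:250,290:390,::-1];v=np.hstack([cv2.resize(c,(400,400),interpolation=cv2.INTER_CUBIC),cv2.resize(f['pixels'][:,140:540,::-1],(400,400))])
cv2.imwrite('pics/s4.png',v)
print(row(s,[464,197,150],[np.pi,0,-np.pi/2]))
```

```text
t 22.5 p [614.7  52.6 202.5] rpy [-3.140e+00  2.000e-03 -1.571e+00] F [-0.9  1.  -0.5] op 1.005 q [0.08 0.37 1.68 0.   1.09 1.65]
w1 [296. 130.] [[293.8999938964844, 126.4000015258789, 27.200000762939453], [295.0, 133.89999389648438, 27.299999237060547], [297.6000061035156, 139.5, 22.200000762939453], [301.0, 131.60000610351562, 22.200000762939453]] [[462.1, 200.8, 10.0], [463.2, 192.1, 10.0], [466.1, 185.6, 10.0], [470.4, 194.7, 10.0]]
top [250. 240.] [] []
[-14.43, 15.08, 5.25, -0.1, 0.1, -0.0]
```

View pics/s4.png

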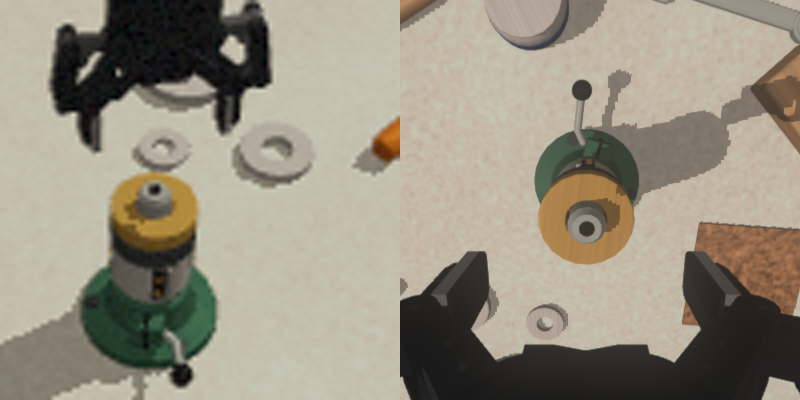

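Brass is seated on the thick dark collar, stack straight. The thin ring is next, hovering over (463,199).

>>> apply_moves([
  [[1, -4, 4, 0, 0, 0, 0], [1, -8, 8, 1, 0, 0, 0], [1, -11, 12, 4, 0, 0, 0], [1, -14.6, 15.2, 7, 0, 0, 0], [1, -14.6, 15.2, 9, 0, 0, 0], [1, -14.6, 15.2, 9, 0, 0, 0]],
])

```text
clock: 23.25
eef_pos: [453.6, 198.4, 104.3]
tcp_rot: [3.127, -0.002, -1.568]
contact_force: [0.3, -0.7, -0.3]
opening: 1.0
```

Run:
```python
from stand import *
from rig import r
f=r.grab_frame('wrist');f=r.grab_frame('wrist');s=r.sense();st(s);f=r.grab_frame('wrist');pickle.dump((s,f),open('w11.pkl','wb'))
cv2.imwrite('pics/w11.png',f['pixels'][:,:,::-1])
g=proj(f,(463,199,8),s);print(g)
for q in circ(f,g,65,12,60): print(np.round(q,1),onz(f,q[:2],10,s).round(1))
a=pickle.load(open('f0.pkl','rb'))[1]['top']
h=a['pixels'].astype(int);m=((h[...,1]-h[...,0]<2)&(h.min(2)>90)).astype(np.uint8)*255
e=ell(a,m,(250,240),18);print('top',np.round(e[0],1),np.round(e[1],1),onz(a,e[0],8).round(1))
print(row(s,[463,199,1],[np.pi,0,-np.pi/2]))
```

```text
t 23.4 p [458.6 198.3 107.9] rpy [ 3.134 -0.    -1.569] F [ 0.4  0.4 -0.1] op 1.004 q [0.4  0.33 2.   0.   0.82 1.97]
[325.13645731 195.07775738]
[325.2 193.4  39.8] [464.9 198.9  10. ]
[324.1 197.9  18. ] [461.3 199.8  10. ]
[318.9 183.6  30.8] [472.4 203.7  10. ]
top [251.4 240.8] [29.4 33.7] [461.9 194.4   8. ]
[-0.07, -0.52, 10.69, 0.4, -0.0, 0.1]
```

>>> apply_moves([
  [[1, -0.1, -0.5, 4, 0.4, 0, 0], [1, -0.1, -0.5, 7.5, 0.4, 0, 0], [1, -0.1, -0.5, 9.5, 0.4, 0, 0], [1, -0.1, -0.5, 10, 0.4, 0, 0], [1, -0.1, -0.5, 10.2, 0.4, 0, 0], [1, -0.1, -0.5, 10.2, 0.4, 0, 0]],
])

```text
clock: 24.0
eef_pos: [465.8, 199.4, 7.9]
tcp_rot: [-3.138, 0.002, -1.571]
contact_force: [0.1, -0.6, 1.0]
opening: 0.997
```

Run:
```python
from stand import *
from rig import r
f=r.grab_frame('wrist');s=r.sense();st(s);f=r.grab_frame('wrist');pickle.dump((s,f),open('w12.pkl','wb'))
cv2.imwrite('pics/w12.png',f['pixels'][:,:,::-1])
g=proj(f,(463,199,10),s);print(g)
for q in circ(f,g,100,20,90): print(np.round(q,1),onz(f,q[:2],10,s).round(1))
```

```text
t 24.1 p [465.8 199.6   8.1] rpy [-3.138e+00  2.000e-03 -1.571e+00] F [ 0.1  0.8 -0.2] op 1.001 q [0.4  0.5  2.04 0.   0.6  1.97]
[327.72129525 263.86899269]
[324.9 266.5  69.2] [461.6 200.3  10. ]
[328.2 266.9  27.4] [461.4 198.7  10. ]
[330.9 263.1  22.1] [463.4 197.5  10. ]
```

>>> apply_moves([
  [[1, 0, 0.3, 0.3, 0, 0, 0], [1, 0, 0.3, 0.35, 0, 0, 0], [-1, 0, 0.3, 0.35, 0, 0, 0], [-1, 0, 0.3, 0.35, 0, 0, 0], [-1, 0, 0.3, 0.35, 0, 0, 0], [-1, 0, 0.3, 0.35, 0, 0, 0], [-1, 0, 0.3, 0.35, 0, 0, 0]],
], newtons=50)

```text
clock: 24.8
eef_pos: [468.1, 202.8, 9.8]
tcp_rot: [-3.127, 0.007, -1.571]
contact_force: [1.1, -4.8, 34.7]
opening: 0.144
```

The fingers rode over the thin ring. Back off up, open, and look again.

>>> apply_moves([
  [[-0.6, 0, 0, -1, 0, 0, 0], [0, 0, 0, -4, 0, 0, 0], [1, 0, 0, -8, 0, 0, 0], [1, 0, 0, -9, 0, 0, 0], [1, 0, 0, -9, 0, 0, 0]],
])

```text
clock: 25.3
eef_pos: [468.0, 202.7, 101.5]
tcp_rot: [-3.124, 0.009, -1.571]
contact_force: [-0.2, -0.9, -0.4]
opening: 0.869
```

Run:
```python
from stand import *
from rig import r
f=r.grab_frame('wrist');f=r.grab_frame('wrist');s=r.sense();st(s);f=r.grab_frame('wrist');pickle.dump((s,f),open('w13.pkl','wb'))
cv2.imwrite('pics/w13.png',f['pixels'][:,:,::-1])
g=proj(f,(462,199,8),s);print(g)
for q in circ(f,g,70,12,60): print(np.round(q,1),onz(f,q[:2],10,s).round(1))
```

```text
t 25.4 p [466.3 201.9  99.2] rpy [-3.128  0.007 -1.571] F [-0.5 -0.8  0.1] op 0.998 q [0.4  0.34 2.   0.   0.78 1.98]
[330.8709259  211.84138542]
[330.1 213.8  43.8] [461.1 199.6  10. ]
[348.1 203.6  36.8] [468.9 186.3  10. ]
[327.5 196.1  29.3] [474.6 201.5  10. ]
[336.1 201.   30.8] [470.9 195.2  10. ]
[330.1 213.8  18.4] [461.1 199.6  10. ]
```

Run:
```python
from h import *
from rig import r
s=r.sense();st(s);print(row(s,[462.3,199.6,-6],[np.pi,0,-np.pi/2]))
```

```text
t 25.4 p [466.  201.8  98.7] rpy [-3.129  0.007 -1.571] F [ 0.6  1.3 -0. ] op 0.998 q [0.4  0.34 2.   0.   0.78 1.98]
[0.29, 0.5, 10.46, -0.7, 0.4, -0.0]
```

>>> apply_moves([
  [[1, 0.29, 0.5, 4, -0.7, 0.4, 0], [1, 0.29, 0.5, 7.5, -0.7, 0.4, 0], [1, 0.29, 0.5, 9, -0.7, 0.4, 0], [1, 0.29, 0.5, 9.6, -0.7, 0.4, 0], [1, 0.29, 0.5, 10, -0.7, 0.4, 0], [1, 0.29, 0.5, 10, -0.7, 0.4, 0]],
])

```text
clock: 26.05
eef_pos: [462.1, 199.5, -1.8]
tcp_rot: [3.141, -0.001, -1.571]
contact_force: [0.6, -1.4, 1.1]
opening: 1.001
```

>>> apply_moves([
  [[1, 0, 0, 0.3, 0, 0, 0], [1, 0, 0, 0.4, 0, 0, 0], [-1, 0, 0, 0.4, 0, 0, 0], [-1, 0, 0, 0.4, 0, 0, 0], [-1, 0, 0, 0.4, 0, 0, 0], [-1, 0, 0, 0.4, 0, 0, 0]],
])

```text
clock: 26.65
eef_pos: [462.4, 199.6, -4.9]
tcp_rot: [-3.141, -0.0, -1.571]
contact_force: [-1.5, -0.6, 9.2]
opening: 0.747
```

>>> apply_moves([
  [[-1, 0, 0, -1, 0, 0, 0], [-1, 0, 0, -4, 0, 0, 0], [-1, 0, 0, -8, 0, 0, 0], [-1, 0, 0, -12, 0, 0, 0], [-1, 2, -2, -16, 0, 0, 0], [-1, 5, -5, -19.5, 0, 0, 0], [-1, 8, -8, -19.5, 0, 0, 0], [-1, 10, -10, -19.5, 0, 0, 0]],
])

```text
clock: 27.45
eef_pos: [565.0, 97.9, 193.2]
tcp_rot: [-3.136, 0.0, -1.572]
contact_force: [-0.2, 0.9, -0.7]
opening: 0.742
```

Run:
```python
from stand import *
from rig import r
f=r.grab_frame('wrist');f=r.grab_frame('wrist');s=r.sense();st(s);f=r.grab_frame('wrist');pickle.dump((s,f),open('w14.pkl','wb'))
T=pose(s);P=T[:3,:3]@[0,0,-15]+T[:3,3];g=proj(f,P,s);print(g)
for q in circ(f,g,100,20,95): print(np.round(q,1),(T[:3,:3].T@(onz(f,q[:2],T[2,3]+15,s)-T[:3,3])).round(1))
print(row(s,[612.3,52.5,172],[np.pi,0,-np.pi/2]))
```

```text
t 27.6 p [564.6  97.3 191.5] rpy [-3.138e+00 -1.000e-03 -1.574e+00] F [ 0.4  0.7 -0.9] op 0.740 q [ 0.17  0.31  1.79 -0.    1.04  1.74]
[326.6724167  271.65290426]
[323.5 274.1  75.7] [ -1.4   1.2 -15. ]
[322.8 261.4  68.3] [ -1.7  -4.8 -15. ]
[325.8 246.8  53.4] [ -0.4 -11.6 -15. ]
[323.5 274.1  30.6] [ -1.4   1.2 -15. ]
[374.1 250.9  23.3] [ 20.1  -9.6 -15. ]
[4.46, -4.77, 1.97, -0.2, -0.0, -0.2]
```

>>> apply_moves([
  [[-1, 2, -2.5, 0, -0.2, 0, 0], [-1, 4, -4, 0, -0.2, 0, 0], [-1, 4.5, -4.76, 0.5, -0.2, 0, 0], [-1, 4.5, -4.76, 2, -0.2, 0, 0], [-1, 4.5, -4.76, 3.3, -0.2, 0, 0], [-1, 4.5, -4.76, 3.3, -0.2, 0, 0], [-1, 4.5, -4.76, 3.3, -0.2, 0, 0]],
])

```text
clock: 28.3
eef_pos: [609.2, 54.1, 157.0]
tcp_rot: [3.137, -0.0, -1.573]
contact_force: [0.4, 0.5, -1.0]
opening: 0.743
```

>>> apply_moves([
  [[-1, 0.2, -0.3, 0, 0.1, 0, 0], [-1, 0.2, -0.3, 0, 0.1, 0, 0], [-1, 0.2, -0.3, 0, 0.1, 0, 0], [-1, 0.2, -0.3, 0.5, 0.1, 0, 0], [-1, 0.2, -0.3, 1, 0.1, 0, 0], [-1, 0.2, -0.3, 1.3, 0.1, 0, 0], [-1, 0.2, -0.3, 1.3, 0.1, 0, 0]],
])

```text
clock: 29.0
eef_pos: [611.7, 52.0, 143.2]
tcp_rot: [3.138, -0.0, -1.573]
contact_force: [-0.8, -0.3, -1.5]
opening: 0.746
```

Clean entry. Continue to just above the seat (TCP ≈131).

>>> apply_moves([
  [[-1, 0, -0.05, 0.3, 0, 0, 0], [-1, 0, -0.05, 0.6, 0, 0, 0], [-1, 0, -0.05, 0.9, 0, 0, 0], [-1, 0, -0.05, 1.0, 0, 0, 0], [-1, 0, -0.05, 1.0, 0, 0, 0]],
])

```text
clock: 29.5
eef_pos: [612.0, 52.0, 133.0]
tcp_rot: [3.137, -0.0, -1.573]
contact_force: [-1.2, 0.2, -0.4]
opening: 0.744
```

>>> apply_moves([
  [[-1, 0, 0, 0.1, 0, 0, 0], [-1, 0, 0, 0.2, 0, 0, 0], [-1, 0, 0, 0.3, 0, 0, 0], [-1, 0, 0, 0.3, 0, 0, 0]],
])

```text
clock: 29.9
eef_pos: [612.1, 52.0, 131.2]
tcp_rot: [3.138, -0.0, -1.573]
contact_force: [-3.7, -0.4, 9.5]
opening: 0.745
```

Contact at exactly the expected height (131). Release and rise away.

>>> apply_moves([
  [[-0.5, 0, 0, -0.05, 0, 0, 0], [1, 0, 0, -0.1, 0, 0, 0], [1, 0, 0, -0.1, 0, 0, 0], [1, 0, 0, -0.1, 0, 0, 0], [1, 0, 0, -3, 0, 0, 0], [1, 0, 0, -7, 0, 0, 0], [1, 0, 5, -11, 0, 0, 0], [1, 0, 8, -12, 0, 0, 0]],
])

```text
clock: 30.7
eef_pos: [533.2, 52.3, 253.6]
tcp_rot: [3.141, -0.0, -1.573]
contact_force: [0.4, 0.3, 1.0]
opening: 0.999
```

Run:
```python
from stand import *
from rig import r
f=r.grab_frame('wrist');f=r.grab_frame('wrist');s=r.sense();st(s);f=r.grab_frame('wrist');b=r.grab_frame('scene')
v=np.hstack([cv2.resize(b['pixels'][150:250,290:390,::-1],(400,400),interpolation=cv2.INTER_CUBIC),cv2.resize(f['pixels'][:,120:520,::-1],(400,400))])
w=cv2.resize(b['pixels'][130:330,150:470,::-1],(320,200));V=np.zeros((600,800,3),np.uint8);V[:400]=v;V[400:,:320]=w
cv2.imwrite('pics/s5.png',V)
for z in (152,147):
    for q in circ(f,proj(f,(611,52,z),s),60,5,60): print(z,np.round(q,1),onz(f,q[:2],z,s).round(1))
```

```text
t 30.8 p [529.8  52.3 254.1] rpy [ 3.139 -0.    -1.573] F [-0.   0.1 -0.5] op 1.003 q [0.1  0.19 1.8  0.   1.15 1.67]
152 [327.9  99.4  48.3] [604.9  50.8 152. ]
152 [335.8 104.2  37.9] [601.5  45.1 152. ]
152 [325.2  89.6  20.1] [611.5  52.7 152. ]
152 [310.2 102.8  34. ] [602.6  63.5 152. ]
152 [326.8  94.9  16.9] [608.   51.6 152. ]
147 [327.9  99.4  48.3] [605.1  50.8 147. ]
147 [335.8 104.2  37.9] [601.6  45.  147. ]
147 [325.2  89.6  20.1] [611.8  52.7 147. ]
147 [310.2 102.8  34. ] [602.7  63.7 147. ]
147 [326.8  94.9  16.9] [608.2  51.6 147. ]
```

View pics/s5.png

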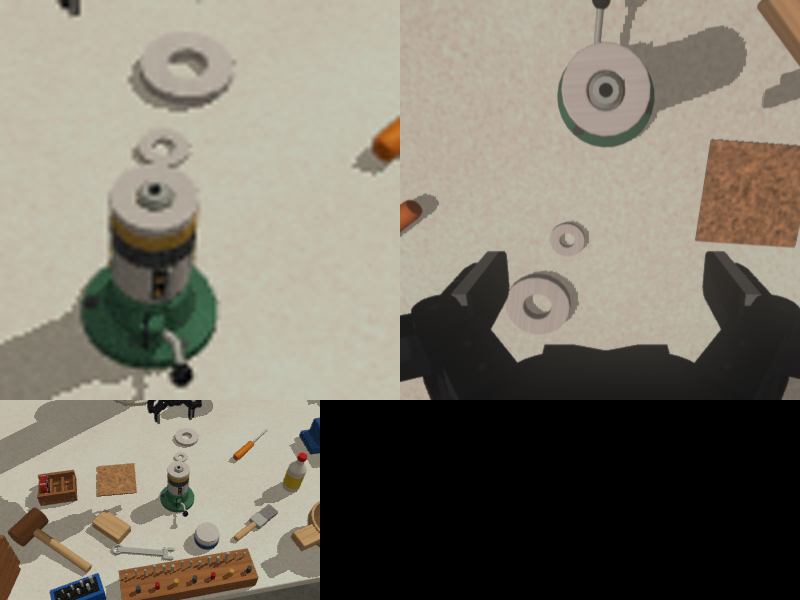

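The stack is steel, brass, aluminium from the bottom, flat, with the spindle tip proud at crop (153,190). Nothing else has moved and the gripper is clear. Handing in.

```bash
python3 -c "
from rig import r
print(r.sign_off())"
```

```text
the job is handed in; nothing more can be done
None
```

The job is handed in at about 31 s of robot time, with the three collars threaded above the cutter head: dark steel first, then brass, then aluminium on top. I took the thick collar from the rack, laid it flat on the cork mat and let go. I then took it again and threaded it, followed by the brass and the middle-sized aluminium collar.

**Seating:** Each collar met firm contact at its seat, at about 9 to 14 N. For the brass and aluminium collars the height was as expected. For the thick one, the in-hand camera size suggested about 6 mm higher than where contact came, but contact matched the grasp height on the mat.

**Final check:** The scene and wrist views show the stack flat and in order, the arbor tip proud and the gripper clear. The red cutter, look-alike rings and tools appear to be where they were. I judged that by eye and did not re-measure it.

**What went wrong on the way:**
- The first tilt for laying the thick collar down ran into a wrist joint limit, so I tilted it sideways instead.
- The first grasp of the thin collar closed over its top and pressed with about 35 N at the fingertips. The ring did not move, and a lower second grasp held.
- The brass collar was probably held by only a few millimetres at the fingertips, but it did not slip.
- The last numeric circle fit on the stack was unreliable, about 6 mm off for the top collar because the fit picked up other edges. I relied on the pictures and contact heights instead.

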